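Fit a pestle into the collet of a tissue-grinder drive

TASK

Fit the blue pestle to the tissue-grinder drive that is parked nose up in its charging stand: set its steel shank into the collet and press it gently past the spring balls until it is fully home on the stop. Then turn the knurled collet nut clockwise (seen from above) until the jaws grip the shank, finger-tight and not forced, and let go. Leave the other pestles, the bottle and the dishes where they are.

Things in the scene. Friction and masses are not known exactly. Their poses are not given: they have to be found in the camera images.
- pestle_blue: the pestle to fit, 72 mm tall, about 30 g, upright; origin at the foot of its shank, z towards the head. Bare steel shank 8 mm in diameter, 38 mm long (lowest 1.5 mm chamfered); steel collar 18 mm in diameter from 38 to 42 mm; above it the blue head. It starts in one of the rack's three holes, shank down, collar resting on the rack's top, foot 7 mm above the table
- pestle_head (a point): the middle of the blue pestle's plastic head, the place to hold it, 52 mm above the foot: a cylinder 12 mm in diameter from 42 to 62 mm above the foot, then a blunt cone to 72 mm
- rack: grey rack, a block 140 x 52 x 45 mm (x, y, z) fixed to the table, origin at the centre of its underside; three vertical holes 9.6 mm in diameter, 40 mm deep, in a row along its x axis at -45, 0 and +45 mm. Fingers that close along its y axis keep clear of the neighbouring pestles
- drive: white grinder drive standing nose up in its charging stand, fixed to the table; origin under the stand's centre, on the collet's axis, z up along it. Stand 116 x 96 mm, 28 mm high; drive body 40 mm in diameter up to 99 mm high; neck 26 mm in diameter from 102 to 112 mm; the collet nut sits on the neck
- nut_grip (a point): centre of the bare-metal knurled nut: 35 mm in diameter, 112 to 134 mm high, 16 mm hole. Clockwise from above tightens; it stays where left. It starts slack by an unknown amount, 1 to 3.2 rad before the jaws touch the shank. It runs with a drag of 0.1 N m; from there the torque climbs by about 0.13 N m per rad. 0.07 to 0.13 N m above the drag is finger-tight, from 0.15 it is forced
- collet_mouth (a point): centre of the nut's top face, where the shank goes in, 134 mm above the table (the point does not turn with the nut)
- collet_stop (a point): bottom of the collet's bore, on the axis, 34 mm below collet_mouth (100 mm above the table): the shank's foot rests here when fully home; the collar's underside is then 4 mm above the nut and the pestle's top 172 mm above the table
- stop: the hard steel end stop at the bottom of the bore, its face at collet_stop; origin as drive. A push of 40 N or more on it is ramming
- collet: the eight steel jaws in the nut, 1.2 to 3.8 mm clear of the shank all round while slack; origin as drive. Below them, in the 10 mm bore, three spring balls stop the shank about 7 mm short of home: it takes a push of 2 to 5 N to pass them, then it slides on to the stop with 1 to 3 N of drag
- pestle_white: a pestle of the same make with a white head, in the rack; leave it. Origin at the foot of its shank
- pestle_orange: a pestle of the same make with an orange head, in the rack; leave it. Origin at the foot of its shank
- bottle: amber reagent bottle with a red cap, 48 mm in diameter, 90 mm tall, origin at the centre of its underside; leave it
- dishes: stack of three clear culture dishes with red medium, 84 mm in diameter, 45 mm tall, origin at the centre of its underside; leave it

How it is judged:
By the outcome, as a careful person would: the job done as asked, in the order asked, and still so for the second after the job is handed in, with the robot touching nothing.
It also fails if it takes over 67 s, if anything falls off the work surface, if the arm or the gripper's body presses on something with over 40 N, if the wrist force passes 120 N, or if a joint passes its speed limit or range.

ROBOT

A 6-joint arm with a two-finger parallel gripper is mounted at the origin on the work surface. World frame = base frame: x ahead of the robot, y to its left, z up, the work surface at z = 0. Lengths are in m, angles in degrees, forces in N, time in s.
With the tool pointing down it reaches from about 0.3 to 0.875 m from the base axis. Payload 4.2 kg.
Tool frame: the origin (TCP) lies at the very end of the fingers, on their centre line; the grasp point (between the pads) lies 19 mm behind it; z points along the fingers, y is the line along which they close (so a half turn about z gives the same grasp; the last joint's range is limited). The gripper opens to 85 mm and grips with 20 to 120 N. Pads are 22 mm wide; open, the fingers measure 114 mm over their backs; the gripper's body (76 mm by 85 mm) begins 54 mm behind the grasp point. The pads swing forward as they close: fully open they stand 13 mm farther back than shut.
Start: joints at [-1.146, 18.312, 89.639, -0, 72.044, -1.146], TCP at [0.575, 0, 0.231] pointing down, gripper open.
Joint ranges: [-177.97, 177.97], [-48.28, 115.42], [12.27, 149.76], [-77.06, 257.06], [2.81, 150.46], [-146.56, 146.56]. Speed limits (degrees/s): [147.25, 147.25, 180, 180, 180, 180].

INTERFACE

Orientations are given as a 3x3 rotation matrix whose columns are the frame's x, y, z axes.
In Python, from station import r gives the robot as it stands.
- The arm moves only by the tool apply_moves, never from a script. Its argument "steps" is a list of rows, each a list of 3 entries, a list of its own where there are three numbers: the shift along the world's x, y, z in mm, then the turn about the world's z in degrees, then the opening, from 0 (shut) to 1 (fully open). A call has 1 to 20 rows; each row is the pose to reach, as a shift and turn from the pose commanded when the call began; what a row does not reach only later rows make up. A row lasts 1/10 s, in which the tool goes at most 50 mm and 8.59 degrees, less where a joint would pass 70% of its speed; a pose out of reach is approached as far as the arm can. A call with a gripper value outside its range is refused whole. The fingers move at their own pace and stop on an object; "force" is the grip in N (left out, the last holds). Time passes only in rows, so rows that repeat a pose let the fingers close. It gives the time, the measured TCP pose, the force, the opening and the grip force at its end, in the units of the state.
- r.state(): the state, without advancing time (a new reading comes with each control period).
- r.capture(name): name is "scene" or "side" or "wrist"; returns the picture (420x560x3 uint8, red, green, blue); there is no depth.
- r.get_calibration(name): a dict with "K" (3x3 intrinsics, pixels), "rvec" (rotation vector, rad) and "tvec" (3), from world to camera coordinates, as OpenCV has them. Camera axes: x right, y down, z forward; pixel columns grow to the right and rows downward; lengths in m; the calibration is good to about 2 mm. The wrist camera is an equidistant fisheye: a pixel r from the principal point sees the ray r / f radians off the axis. A picture is of the moment at which its call begins: read the wrist's pose just before it. get_calibration takes no time and is no camera call; for the wrist camera it gives the pose at the moment of the call.
- r.close_job(): hands the job in; it is judged then, once.
The state is a dict: "t": time; "joints": joint angles; "qd": joint speeds; "joint_torque": joint torques, N m; "ee_pos": TCP position; "orientation": TCP orientation; "force": force on the tool from outside, world axes, zero at the start; "moment": the same for the moment, N m; "gripper_width": finger opening in m; "grasp_force": force on a finger pad.
Only numpy, scipy, OpenCV 4.12 (cv2) and the standard library are available. Lean on these libraries where they do the work, as an engineer would, in place of code of your own. Each camera call takes 0.05 s, during which the arm holds its last target. There are 200 camera calls.

## Working session

There is one attempt and no reset: what is moved stays moved. The work goes in short steps, Python scripts to look and compute and a tool call to move; the robot and the scene stay as the last step left them, time stands still between calls to the robot, and variables do not carry over. Pictures are saved under pics/ and viewed, at most 10 in all, crops included, and the job is handed in when it is done.

Besides the shell and the picture viewer there is one more tool, called after "Emit:" in YAML: its name, and indented under it one key for each argument. apply_moves: Moves the arm, as the interface text tells. Its arguments: {"type":"object","properties":{"steps":{"type":"array","items":{"type":"array"}},"force":{"type":"number"}},"required":["steps"]}

```bash
mkdir -p pics; cat > h.py <<'E'
import numpy as np, cv2
from station import r
def cal(n):
    c=r.get_calibration(n); return np.array(c["K"]),cv2.Rodrigues(np.array(c["rvec"],float))[0],np.array(c["tvec"],float).ravel()
def ray(c,uv,fish=False):
    K,R,t=c; x=(uv[0]-K[0,2])/K[0,0]; y=(uv[1]-K[1,2])/K[1,1]
    if fish:
        th=np.hypot(x,y); s=np.sin(th)/max(th,1e-9); d=np.array([x*s,y*s,np.cos(th)])
    else: d=np.array([x,y,1.])
    d=R.T@d; return -R.T@t, d/np.linalg.norm(d)
def onz(c,uv,z,fish=False):
    o,d=ray(c,uv,fish); return o+d*(z-o[2])/d[2]
def tri(rays):
    A=0;b=0
    for o,d in rays:
        P=np.eye(3)-np.outer(d,d); A=A+P; b=b+P@o
    return np.linalg.solve(A,b)
def proj(c,p,fish=False):
    K,R,t=c; q=R@np.array(p)+t
    if fish:
        rr=np.hypot(q[0],q[1]); th=np.arctan2(rr,q[2]); x,y=q[:2]/max(rr,1e-9)*th
    else: x,y=q[:2]/q[2]
    return np.array([K[0,0]*x+K[0,2],K[1,1]*y+K[1,2]])
def save(n,im): cv2.imwrite(f"pics/{n}.png",im[...,::-1])
E
python3 - <<'E'
from h import *
a=r.capture("scene");b=r.capture("side");w=r.capture("wrist")
for n,i in zip(["scene","side","wrist"],[a,b,w]):
    np.save(n,i); K,R,t=cal(n); print(n,K[0,0],(-R.T@t).round(3),R[2].round(2))
save("a1",np.hstack([cv2.resize(a,(400,300)),cv2.resize(b,(400,300))])); save("a2",w)
save("a1s",a); save("a1b",b)
E
```

```text
scene 445.2908188392286 [1.077 0.034 0.559] [-0.76 -0.03 -0.65]
side 481.2896889149546 [ 0.153 -0.433  0.462] [ 0.58  0.63 -0.52]
wrist 325.19226210127806 [0.574 0.071 0.373] [-0.   -0.28 -0.96]
```

View pics/a1s.png

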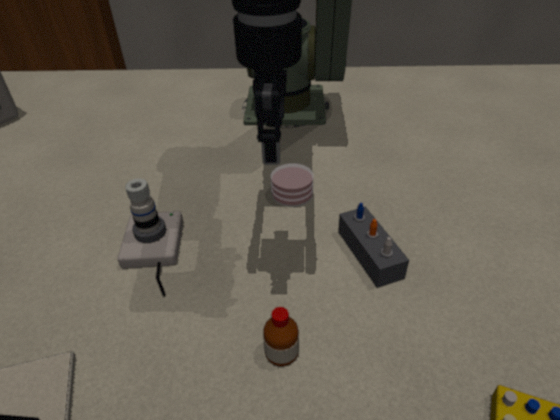

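View pics/a1b.png

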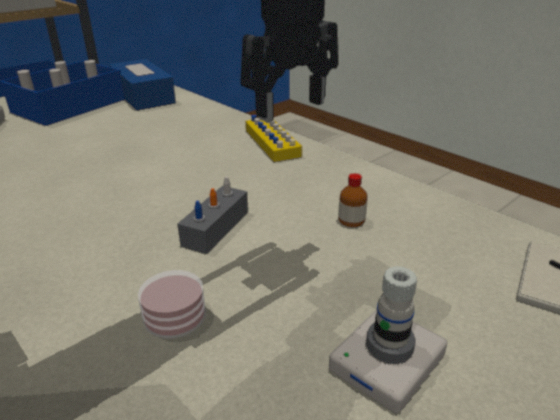

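View pics/a2.png

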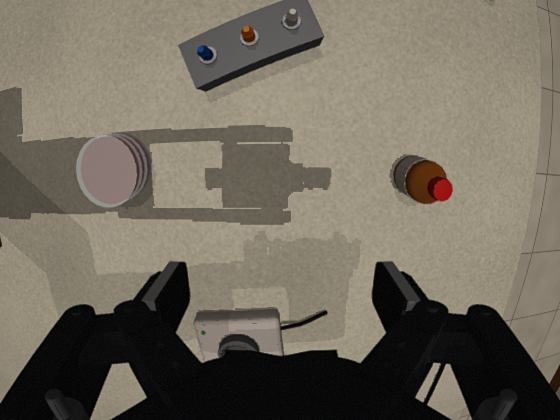

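The scene view shows the drive on the left (nut ~(138,187)) and the rack on the right, with blue at (361,211), orange (374,227) and white (388,244). In the side view the nut is at (399,278) and blue at (198,210). In the wrist view blue is at (205,53). I'll measure these next.

```bash
python3 - <<'E'
from h import *
boxes={"scene":(345,195,405,260),"side":(185,170,245,225),"wrist":(185,0,315,70)}
res={}
for n in boxes:
    im=np.load(n+".npy"); x0,y0,x1,y1=boxes[n]; c=im[y0:y1,x0:x1].astype(int); R,G,B=c[...,0],c[...,1],c[...,2]
    for col,m in dict(blue=(B>R+35)&(B>G+15),orange=(R>B+60)&(R>G+30)).items():
        k,l,s,ce=cv2.connectedComponentsWithStats(m.astype(np.uint8)); i=1+np.argmax(s[1:,4]); uv=ce[i]+[x0,y0]
        res.setdefault(col,[]).append((n,uv)); print(n,col,uv.round(1),s[i])
for col,L in res.items():
    p=tri([ray(cal(n),uv,n=="wrist") for n,uv in L]); print(col,p.round(4),[ (proj(cal(n),p,n=="wrist")-uv).round(1).tolist() for n,uv in L])
a=np.load("scene.npy")[170:220,115:170];b=np.load("side.npy")[262:312,372:427]
save("b",np.hstack([cv2.resize(a,(396,360),interpolation=2),cv2.resize(b,(396,360),interpolation=2)]))
E
```

```text
scene blue [359.9 210.3] [13  8  5 15 57]
scene orange [373.2 226.3] [26 24  6 16 73]
side blue [197.9 209.9] [10 31  7 18 90]
side orange [212.7 196.4] [25 18  7 18 88]
wrist blue [203.9  51.8] [ 12  46  15  13 141]
wrist orange [247.5  32.7] [ 56  26  13  15 141]
blue [0.502  0.1384 0.0638] [[-0.1, 0.2], [-0.7, -0.4], [0.6, 0.7]]
orange [0.5437 0.1551 0.0651] [[-0.2, 0.3], [-0.7, -0.3], [0.4, 0.6]]
```

View pics/b.png

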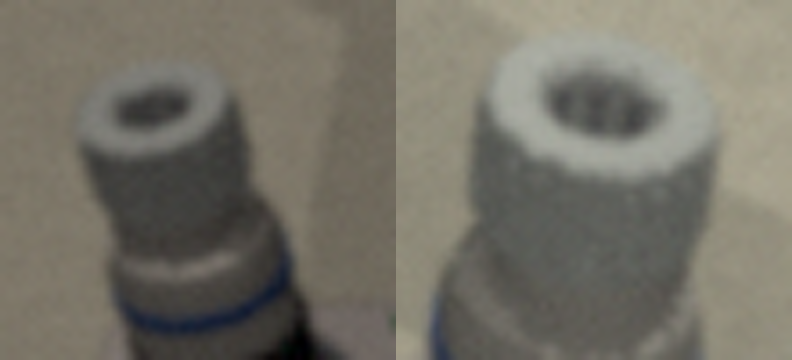

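```bash
python3 - <<'E'
from h import *
S={"scene":(135.8,184.6),"side":(400.5,276.4)}
for n,uv in S.items(): print(n,onz(cal(n),uv,.134).round(4))
p=tri([ray(cal(n),uv) for n,uv in S.items()]);print(p)
s=r.state();print(s["t"],s["ee_pos"],np.round(s["orientation"],3),s["force"],s["moment"],s["gripper_width"])
E
```

```text
scene [ 0.5189 -0.2239  0.134 ]
side [ 0.5177 -0.2264  0.134 ]
[ 0.51830538 -0.2250825   0.13318107]
0.15 [5.74632624e-01 9.91513049e-06 2.30683876e-01] [[-0.     1.    -0.001]
 [ 1.     0.     0.   ]
 [ 0.    -0.001 -1.   ]] [-0.10240006 -0.31906767  0.01463903] [ 0.03640208 -0.00808686  0.04727554] 0.08549652788527021
```

Emit:
apply_moves:
  steps:
    - [[-20, 35, 0], -8.5, 1]
    - [[-40, 75, -20], -17, 1]
    - [[-60, 110, -50], -25.5, 1]
    - [[-73, 138, -80], -34, 1]
    - [[-73, 138, -110], -42.5, 1]
    - [[-73, 138, -121], -51, 1]
    - [[-73, 138, -121], -59.5, 1]
    - [[-73, 138, -121], -68, 1]
    - [[-73, 138, -121], -68, 1]
    - [[-73, 138, -121], -68, 1]
    - [[-73, 138, -121], -68, 1]

```text
t: 1.25
ee_pos: [0.502, 0.138, 0.1104]
orientation: [[0.926, 0.376, 0.0], [0.376, -0.926, -0.0], [0.0, 0.0, -1.0]]
force: [0.5, 0.1, 0.1]
gripper_width: 0.0854
grasp_force: 0.0
```

```bash
python3 - <<'E'
from h import *
s=r.state();print(s["t"],s["ee_pos"],np.round(s["orientation"],3),s["joints"])
c=cal("wrist"); w=r.capture("wrist"); np.save("w2",w); save("w2",w)
R,G,B=[w[...,i].astype(int) for i in range(3)]
for z in (.069,.059): print(z, proj(c,[.502,.1384,z],True))
k,l,st,ce=cv2.connectedComponentsWithStats(((B>R+35)&(B>G+15)).astype(np.uint8)); i=1+np.argmax(st[1:,4]); print(st[i],ce[i], onz(c,ce[i],.064,True))
E
```

```text
1.25 [0.50203468 0.13796185 0.11038051] [[ 0.926  0.376  0.   ]
 [ 0.376 -0.926 -0.   ]
 [ 0.     0.    -1.   ]] [ 1.41036096e+01  1.97938011e+01  1.06734139e+02 -6.86284364e-03
  5.34672128e+01  8.19915857e+01]
0.069 [281.63523871 238.22687313]
0.059 [281.58096061 232.57327716]
[271 220  19  30 438] [279.92237443 234.34474886] [0.50221216 0.13960949 0.064     ]
```

View pics/w2.png

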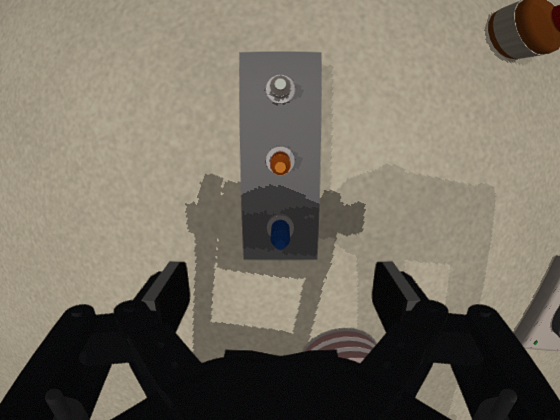

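The wrist view shows the rack aligned with the tool and the blue head at (280,234), centred between the fingers. I'll descend and grip.

Emit:
apply_moves:
  steps:
    - [[0, 1, -20], 0, 0.6]
    - [[0, 1, -40], 0, 0.5]
    - [[0, 1, -52], 0, 0.5]
    - [[0, 1, -58], 0, 0.5]
    - [[0, 1, -58], 0, 0.5]
    - [[0, 1, -58], 0, 0]
    - [[0, 1, -58], 0, 0]
    - [[0, 1, -58], 0, 0]
    - [[0, 1, -58], 0, 0]
    - [[0, 1, -58], 0, 0]
    - [[0, 1, -58], 0, 0]
    - [[0, 1, -58], 0, 0]
  force: 40

```text
t: 2.5
ee_pos: [0.5027, 0.1391, 0.0531]
orientation: [[0.927, 0.375, 0.002], [0.375, -0.927, 0.0], [0.002, 0.0, -1.0]]
force: [-0.1, -0.4, 5.7]
gripper_width: 0.0103
grasp_force: 39.2
```

Emit:
apply_moves:
  steps:
    - [[0, 0, 10], 0, 0]
    - [[0, 0, 25], 0, 0]
    - [[0, 0, 50], 0, 0]
    - [[0, 0, 85], 0, 0]
    - [[0, 0, 120], 0, 0]
    - [[0, 0, 147], 0, 0]
    - [[5, -30, 147], 0, 0]
    - [[10, -70, 147], 0, 0]
    - [[15, -115, 147], 0, 0]
    - [[15, -160, 147], 0, 0]
    - [[15, -205, 147], 0, 0]
    - [[15, -250, 147], 0, 0]
    - [[15, -290, 147], 0, 0]
    - [[15, -310, 147], 0, 0]
    - [[15, -320, 147], 0, 0]
    - [[15, -320, 147], 0, 0]
    - [[15, -320, 147], 0, 0]

```text
t: 4.2
ee_pos: [0.5168, -0.18, 0.1993]
orientation: [[0.927, 0.375, -0.0], [0.375, -0.927, 0.001], [-0.0, -0.001, -1.0]]
force: [-0.5, 0.7, 0.4]
gripper_width: 0.0101
grasp_force: 39.2
```

```bash
python3 - <<'E'
from h import *
s=r.state();print(s["t"],s["ee_pos"],np.round(s["orientation"],3),s["joints"],s["force"])
ims=[]
for n in("scene","side"):
    im=r.capture(n); np.save(n+"3",im)
    u=proj(cal(n),[.518,-.19,.15]).astype(int); x,y=u-45; print(n,x,y)
    ims.append(cv2.resize(im[max(y,0):y+90,x:x+90],(400,400),interpolation=2))
save("c3",np.hstack(ims))
E
```

```text
4.2 [ 0.51683815 -0.18003005  0.19932889] [[ 0.927  0.375 -0.   ]
 [ 0.375 -0.927  0.001]
 [-0.    -0.001 -1.   ]] [-2.04280839e+01  1.71395477e+01  9.61761152e+01  3.61757157e-02
  6.67213395e+01  4.75350247e+01] [-0.46493307  0.71147463  0.39236377]
scene 109 131
side 329 204
```

View pics/c3.png

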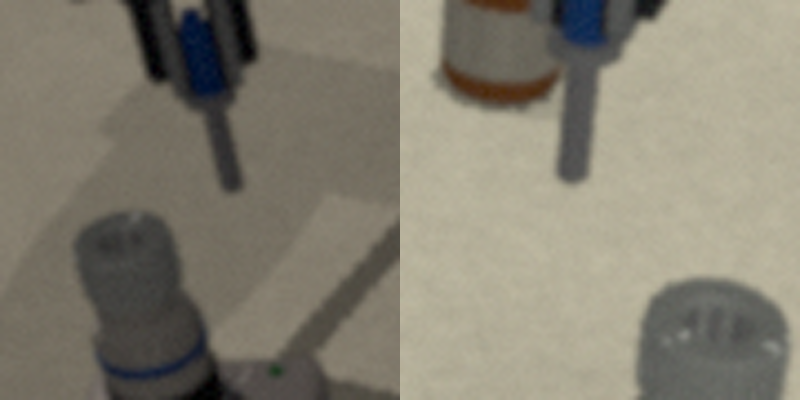

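```bash
python3 - <<'E'
from h import *
f=90/400
def px(x0,y0,a): return (x0+(a[0]+.5)*f-.5,y0+(a[1]+.5)*f-.5)
for nm,a,b in(("foot",(233,184),(171,178)),("top",(213,106),(183,58)),("nut",(123,244),(313,322))):
    p,q=px(109,131,a),px(329,204,b); t=tri([ray(cal("scene"),p),ray(cal("side"),q)]); print(nm,np.round(p,1),np.round(q,1),t.round(4), (proj(cal("scene"),t)-p).round(2))
E
```

```text
foot [161. 172.] [367.1 243.7] [ 0.5149 -0.1809  0.1549] [-0.51  0.23]
top [156.5 154.5] [369.8 216.7] [ 0.5163 -0.1801  0.1887] [-0.29  0.13]
nut [136.3 185.5] [399.  276.1] [ 0.519  -0.2237  0.1322] [-0.12  0.04]
```

Emit:
apply_moves:
  steps:
    - [[2, -30, 0], 0, 0]
    - [[2, -44, 0], 0, 0]
    - [[2, -44, -6], 0, 0]
    - [[2, -44, -12], 0, 0]
    - [[2, -44, -12], 0, 0]
    - [[2, -44, -12], 0, 0]

```text
t: 4.9
ee_pos: [0.5188, -0.2241, 0.187]
orientation: [[0.927, 0.375, -0.001], [0.375, -0.927, 0.001], [-0.001, -0.001, -1.0]]
force: [-0.1, 0.4, 0.4]
gripper_width: 0.0101
grasp_force: 39.2
```

```bash
python3 - <<'E'
from h import *
s=r.state();print(s["t"],s["ee_pos"],s["force"])
ims=[]
for n in("scene","side","wrist"):
    c=cal(n); im=r.capture(n); np.save(n+"4",im)
    u=proj(c,[.5185,-.2245,.138],n=="wrist").astype(int); h=33 if n=="wrist" else 20; x,y=u-h; print(n,x,y,h)
    ims.append(cv2.resize(im[y:y+2*h,x:x+2*h],(264,264),interpolation=2))
save("c4",cv2.convertScaleAbs(np.hstack(ims),alpha=1.6))
E
```

```text
4.9 [ 0.5187878  -0.22407803  0.18695057] [-0.08797547  0.44155043  0.41645205]
scene 114 162 20
side 379 252 20
wrist 248 201 33
```

View pics/c4.png

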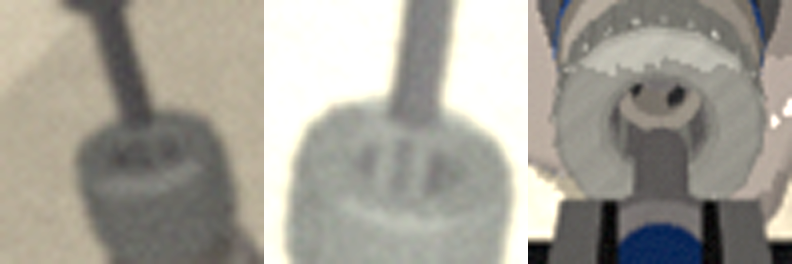

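```bash
python3 - <<'E'
from h import *
s=r.state(); R=np.array(s["orientation"]); T=np.array(s["ee_pos"]); c=cal("wrist")
def w(a): return ((a[0]+.5)/4-.5+248,(a[1]+.5)/4-.5+201)
def tf(p): return ((R.T@(p-T))*1e3).round(1)
for nm,a,z in(("outer",(132,28),.134),("hole",(132,74),.134),("L",(27,115),.134),("R",(240,115),.134),("foot",(132,128),.142),("fl",(104,150),.143),("fr",(160,150),.143)):
    print(nm,tf(onz(c,w(a),z,True)))
print(R.T@(-c[1].T@c[2]-T))
def px(x0,y0,a,f=40/264): return (x0+(a[0]+.5)*f-.5,y0+(a[1]+.5)*f-.5)
for nm,a,b in(("foot",(140,121),(153,126)),("nut",(148,154),(142,166))):
    p,q=px(114,162,a),px(379,252,b); t=tri([ray(cal("scene"),p),ray(cal("side"),q)]); print(nm,t.round(4),tf(t),(proj(cal("scene"),t)-p).round(2))
E
```

```text
outer [15.9 -1.  53.6]
hole [ 8.4 -1.  53.6]
L [  1.5 -17.8  53.5]
R [ 1.5 16.2 53.6]
foot [ 2.2 -1.  45.5]
fl [-1.  -5.3 44.5]
fr [-1.   3.3 44.5]
[ 0.0703758  -0.00113382 -0.14200396]
foot [ 0.5175 -0.2254  0.1417] [-1.8  0.1 45.9] [-0.85  0.28]
nut [ 0.5183 -0.2248  0.1326] [-0.9 -0.2 55. ] [-0.47  0.15]
```

Emit:
apply_moves:
  steps:
    - [[1, 0.4, 0], 0, 0]
    - [[1, 0.4, -3], 0, 0]
    - [[1, 0.4, -6], 0, 0]
    - [[1, 0.4, -9], 0, 0]
    - [[1, 0.4, -12], 0, 0]
    - [[1, 0.4, -12], 0, 0]

```text
t: 5.65
ee_pos: [0.5197, -0.2245, 0.1746]
orientation: [[0.927, 0.375, -0.001], [0.375, -0.927, 0.0], [-0.001, -0.001, -1.0]]
force: [0.3, -0.7, -0.7]
gripper_width: 0.0101
grasp_force: 39.2
```

```bash
python3 - <<'E'
from h import *
s=r.state();print(s["t"],s["ee_pos"],s["force"],s["moment"])
c=cal("wrist");im=r.capture("wrist");np.save("w5",im)
u=proj(c,[.5195,-.2240,.134],True).astype(int);x,y=u-30;print(x,y)
save("c5",cv2.convertScaleAbs(cv2.resize(im[y:y+60,x:x+60],(480,480),interpolation=2),alpha=1.5))
E
```

```text
5.65 [ 0.51965923 -0.22447849  0.17464805] [ 0.29004261 -0.65259747 -0.70454744] [ 0.06139321 -0.04670918 -0.04701034]
251 208
```

View pics/c5.png

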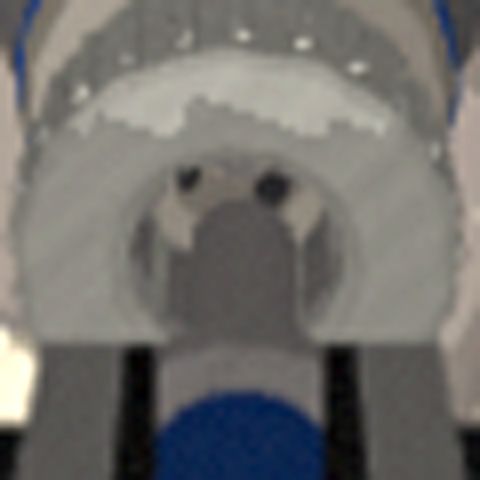

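The shank foot is inside the nut's mouth and centred laterally at x≈236, with the hole spanning 130–345. I'll keep lowering with a force check.

Emit:
apply_moves:
  steps:
    - [[0, 0, -3], 0, 0]
    - [[0, 0, -6], 0, 0]
    - [[0, 0, -8], 0, 0]
    - [[0, 0, -10], 0, 0]
    - [[0, 0, -10], 0, 0]

```text
t: 6.2
ee_pos: [0.5198, -0.2245, 0.1649]
orientation: [[0.927, 0.375, -0.001], [0.375, -0.927, 0.0], [-0.0, -0.0, -1.0]]
force: [-0.4, 0.3, -0.5]
gripper_width: 0.0098
grasp_force: 39.2
```

Emit:
apply_moves:
  steps:
    - [[0, 0, -2], 0, 0]
    - [[0, 0, -4], 0, 0]
    - [[0, 0, -6], 0, 0]
    - [[0, 0, -8], 0, 0]
    - [[0, 0, -8], 0, 0]

```text
t: 6.7
ee_pos: [0.5198, -0.2245, 0.157]
orientation: [[0.927, 0.375, -0.001], [0.375, -0.927, 0.0], [-0.0, -0.0, -1.0]]
force: [0.5, -0.2, -0.5]
gripper_width: 0.0097
grasp_force: 39.2
```

Emit:
apply_moves:
  steps:
    - [[0, 0, -1], 0, 0]
    - [[0, 0, -2], 0, 0]
    - [[0, 0, -3], 0, 0]
    - [[0, 0, -4], 0, 0]
    - [[0, 0, -4], 0, 0]
    - [[0, 0, -4], 0, 0]

```text
t: 7.3
ee_pos: [0.52, -0.2246, 0.1533]
orientation: [[0.927, 0.375, -0.0], [0.375, -0.927, -0.0], [-0.0, 0.0, -1.0]]
force: [-0.6, 0.6, -1.2]
gripper_width: 0.0099
grasp_force: 39.2
```

Emit:
apply_moves:
  steps:
    - [[0, 0, -0.7], 0, 0]
    - [[0, 0, -1.4], 0, 0]
    - [[0, 0, -2], 0, 0]
    - [[0, 0, -2], 0, 0]

```text
t: 7.7
ee_pos: [0.5201, -0.2245, 0.1516]
orientation: [[0.927, 0.375, 0.0], [0.375, -0.927, -0.0], [0.0, 0.0, -1.0]]
force: [-1.9, -0.1, 3.5]
gripper_width: 0.0102
grasp_force: 39.6
```

Emit:
apply_moves:
  steps:
    - [[0, 0, -0.7], 0, 0]
    - [[0, 0, -1.4], 0, 0]
    - [[0, 0, -2], 0, 0]
    - [[0, 0, -2], 0, 0]

```text
t: 8.1
ee_pos: [0.5198, -0.2244, 0.1489]
orientation: [[0.927, 0.375, -0.001], [0.375, -0.927, 0.0], [-0.001, -0.001, -1.0]]
force: [-1.3, 1.6, 1.5]
gripper_width: 0.0105
grasp_force: 39.3
```

Emit:
apply_moves:
  steps:
    - [[0, 0, -0.7], 0, 0]
    - [[0, 0, -1.3], 0, 0]
    - [[0, 0, -1.3], 0, 0]

```text
t: 8.4
ee_pos: [0.5198, -0.2245, 0.1477]
orientation: [[0.927, 0.375, -0.001], [0.375, -0.927, 0.0], [-0.0, -0.0, -1.0]]
force: [-1.1, 0.8, -0.1]
gripper_width: 0.0102
grasp_force: 39.4
```

Emit:
apply_moves:
  steps:
    - [[0, 0, -0.5], 0, 0]
    - [[0, 0, -1], 0, 0]
    - [[0, 0, -1], 0, 0]

```text
t: 8.7
ee_pos: [0.5199, -0.2246, 0.1468]
orientation: [[0.927, 0.375, -0.0], [0.375, -0.927, 0.0], [-0.0, -0.0, -1.0]]
force: [-0.5, 0.5, 2.0]
gripper_width: 0.0097
grasp_force: 39.4
```

Emit:
apply_moves:
  steps:
    - [[0, 0, -0.4], 0, 0]
    - [[0, 0, -0.8], 0, 0]
    - [[0, 0, -0.8], 0, 0]

```text
t: 9.0
ee_pos: [0.5199, -0.2246, 0.1461]
orientation: [[0.927, 0.375, -0.0], [0.375, -0.927, 0.0], [-0.0, -0.0, -1.0]]
force: [-1.2, 2.1, 1.0]
gripper_width: 0.01
grasp_force: 39.3
```

Still only the drag force, so I'll continue until the stop shows.

Emit:
apply_moves:
  steps:
    - [[0, 0, -0.4], 0, 0]
    - [[0, 0, -0.6], 0, 0]
    - [[0, 0, -0.6], 0, 0]

```text
t: 9.3
ee_pos: [0.5201, -0.2246, 0.146]
orientation: [[0.927, 0.375, 0.0], [0.375, -0.927, -0.0], [0.0, 0.0, -1.0]]
force: [-1.9, 1.3, 5.0]
gripper_width: 0.0099
grasp_force: 39.7
```

Emit:
apply_moves:
  steps:
    - [[0, 0, -0.3], 0, 0]
    - [[0, 0, -0.5], 0, 0]
    - [[0, 0, -0.5], 0, 0]

```text
t: 9.6
ee_pos: [0.5203, -0.2247, 0.1459]
orientation: [[0.927, 0.375, 0.001], [0.375, -0.927, -0.0], [0.001, 0.001, -1.0]]
force: [-2.1, 1.3, 6.4]
gripper_width: 0.0102
grasp_force: 40.0
```

It is home: z stays at 146.0 while the force climbs to 6 N. Next I open, wind the wrist back and check the result.

Emit:
apply_moves:
  steps:
    - [[0, 0, 0.5], 0, 0.3]
    - [[0, 0, 0.5], 0, 1]
    - [[0, 0, 0.5], 0, 1]
    - [[0, 0, 0.5], 0, 1]
    - [[0, 0, 4], 0, 1]
    - [[-1, 0, 10], 0, 1]
    - [[-1, 0, 15], 0, 1]
    - [[-1, 0, 15], 0, 1]

```text
t: 10.4
ee_pos: [0.5196, -0.2249, 0.1614]
orientation: [[0.927, 0.375, 0.002], [0.375, -0.927, -0.001], [0.002, 0.002, -1.0]]
force: [-0.1, 0.6, 0.6]
gripper_width: 0.0856
grasp_force: 0.0
```

Emit:
apply_moves:
  steps:
    - [[0, 0, 0], 8.4, 1]
    - [[0, 0, 0], 16.8, 1]
    - [[0, 0, 0], 25.2, 1]
    - [[0, 0, 0], 33.6, 1]
    - [[0, 0, 0], 42, 1]
    - [[0, 0, 0], 50.4, 1]
    - [[0, 0, 0], 58.8, 1]
    - [[0, 0, 0], 67.2, 1]
    - [[0, 0, 0], 75.6, 1]
    - [[0, 0, 0], 84, 1]
    - [[0, 0, 0], 92.4, 1]
    - [[0, 0, 0], 100.8, 1]
    - [[0, 0, 0], 109.2, 1]
    - [[0, 0, 0], 117.6, 1]
    - [[0, 0, 0], 126, 1]
    - [[0, 0, 0], 134.4, 1]
    - [[0, 0, 0], 142.8, 1]
    - [[0, 0, 0], 151.2, 1]
    - [[0, 0, 0], 159.6, 1]
    - [[0, 0, 0], 168, 1]

```text
t: 12.4
ee_pos: [0.519, -0.2246, 0.1602]
orientation: [[-0.984, -0.18, 0.0], [-0.18, 0.984, 0.0], [-0.0, 0.0, -1.0]]
force: [0.8, -0.5, 0.9]
gripper_width: 0.0856
grasp_force: 0.0
```

```bash
python3 - <<'E'
from h import *
s=r.state();print(s["t"],s["ee_pos"],np.round(s["orientation"],3),s["joints"],s["force"],s["moment"])
ims=[]
for n in("scene","side","wrist"):
    c=cal(n); im=r.capture(n); np.save(n+"6",im)
    u=proj(c,[.5185,-.2245,.145],n=="wrist").astype(int); h=50 if n=="wrist" else 28; x,y=u-h; print(n,x,y,h)
    ims.append(cv2.resize(im[y:y+2*h,x:x+2*h],(264,264),interpolation=2))
save("c6",cv2.convertScaleAbs(np.hstack(ims),alpha=1.5))
E
```

```text
12.4 [ 0.51900714 -0.22457934  0.16021521] [[-0.984 -0.18   0.   ]
 [-0.18   0.984  0.   ]
 [-0.     0.    -1.   ]] [-2.45669553e+01  2.05497565e+01  9.71143745e+01  6.29570540e-03
  6.23303887e+01 -1.24914754e+02] [ 0.84833384 -0.49309217  0.91023052] [-0.01212346 -0.0155917  -0.0158071 ]
scene 105 150 28
side 372 239 28
wrist 228 205 50
```

View pics/c6.png

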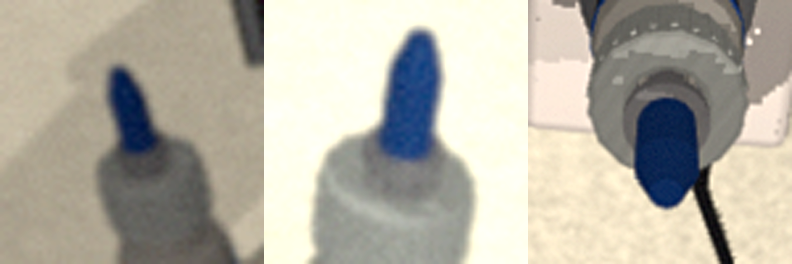

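The collar sits just above the nut and the pestle is upright and seated. Now I lower the open fingers around the nut.

Emit:
apply_moves:
  steps:
    - [[-0.5, 0, -15], 0, 1]
    - [[-0.5, 0, -30], 0, 1]
    - [[-0.5, 0, -42], 0, 1]
    - [[-0.5, 0, -51], 0, 1]
    - [[-0.5, 0, -51], 0, 1]
    - [[-0.5, 0, -51], 0, 0.3]
    - [[-0.5, 0, -51], 0, 0.3]
    - [[-0.5, 0, -51], 0, 0.3]
    - [[-0.5, 0, -51], 0, 0.3]
    - [[-0.5, 0, -51], 0, 0.3]
    - [[-0.5, 0, -51], 0, 0.3]
  force: 50

```text
t: 13.65
ee_pos: [0.5188, -0.2247, 0.1099]
orientation: [[-0.985, -0.174, 0.001], [-0.174, 0.985, -0.0], [-0.001, -0.001, -1.0]]
force: [-0.5, 0.4, 5.4]
gripper_width: 0.0338
grasp_force: 50.0
```

```bash
cat > m.py <<'E'
from h import *
import sys
L=[]
for i in range(int(sys.argv[1])):
    r.capture("side"); s=r.state(); L.append([*s["force"],*s["moment"],s["joint_torque"][5],s["joints"][5]])
L=np.array(L); print(s["t"],"mean",L.mean(0).round(3),"sd",L.std(0).round(3),s["ee_pos"].round(4) if hasattr(s["ee_pos"],"round") else s["ee_pos"],s["gripper_width"])
E
python3 m.py 8
```

```text
14.05 mean [-1.07100e+00  4.39000e-01  5.51100e+00  1.19000e-01  1.76000e-01
 -2.00000e-02 -5.00000e-03 -1.24589e+02] sd [0.53  0.31  0.438 0.02  0.023 0.03  0.    0.001] [ 0.5188 -0.2247  0.1099] 0.03378955250304787
```

Emit:
apply_moves:
  steps:
    - [[0, 0, 0], -8, 0.3]
    - [[0, 0, 0], -16, 0.3]
    - [[0, 0, 0], -24, 0.3]
    - [[0, 0, 0], -32, 0.3]
    - [[0, 0, 0], -40, 0.3]

```text
t: 14.55
ee_pos: [0.5187, -0.2253, 0.1099]
orientation: [[-0.864, 0.504, 0.001], [0.504, 0.864, -0.002], [-0.002, -0.001, -1.0]]
force: [-2.1, -1.7, 5.2]
gripper_width: 0.0336
grasp_force: 50.0
```

```bash
python3 -c "
from h import *
s=r.state();print(s['t'],s['joint_torque'][5],s['moment'],s['joints'][5],s['qd'][5],s['force'])"; python3 m.py 4
```

```text
14.55 -1.0187752917408943 [-0.25773777  0.28177737  0.10162808] -84.28119487813947 79.12641065160369 [-2.05948981 -1.65504719  5.21211957]
14.75 mean [-1.6420e+00 -2.0450e+00  5.7990e+00 -1.8900e-01  2.5100e-01 -7.9000e-02
  1.6400e-01 -8.4399e+01] sd [0.477 0.467 0.428 0.016 0.028 0.037 0.201 0.222] [ 0.5187 -0.2253  0.1099] 0.03362739928161863
```

```bash
cat > q.py <<'E'
from h import *
s=r.state(); l="%.2f j6 %.2f qd %.1f tau6 %.3f mz %.3f F %s w %.4f"%(s['t'],s['joints'][5],s['qd'][5],s['joint_torque'][5],s['moment'][2],np.round(s['force'],1),s['gripper_width'])
print(l); open('log.txt','a').write(l+"\n")
E
echo ok
```

```text
ok
```

Emit:
apply_moves:
  steps:
    - [[0, 0, 0], -2, 0.3]
    - [[0, 0, 0], -4, 0.3]
    - [[0, 0, 0], -6, 0.3]
    - [[0, 0, 0], -8, 0.3]

```text
t: 15.15
ee_pos: [0.5187, -0.2254, 0.1099]
orientation: [[-0.788, 0.616, 0.001], [0.616, 0.788, -0.002], [-0.002, -0.001, -1.0]]
force: [-1.7, -2.0, 5.3]
gripper_width: 0.0337
grasp_force: 50.0
```

```bash
python3 q.py
```

```text
15.15 j6 -76.52 qd 19.7 tau6 -0.178 mz 0.074 F [-1.7 -2.   5.3] w 0.0337
```

Emit:
apply_moves:
  steps:
    - [[0, 0, 0], -2, 0.3]
    - [[0, 0, 0], -4, 0.3]
    - [[0, 0, 0], -6, 0.3]
    - [[0, 0, 0], -8, 0.3]

```text
t: 15.55
ee_pos: [0.5186, -0.2255, 0.1099]
orientation: [[-0.694, 0.72, 0.001], [0.72, 0.694, -0.002], [-0.002, -0.001, -1.0]]
force: [-2.4, -1.6, 5.1]
gripper_width: 0.034
grasp_force: 50.0
```

```bash
python3 q.py
```

```text
15.55 j6 -68.52 qd 19.8 tau6 -0.177 mz 0.076 F [-2.4 -1.6  5.1] w 0.0340
```

Emit:
apply_moves:
  steps:
    - [[0, 0, 0], -4, 0.3]
    - [[0, 0, 0], -8, 0.3]
    - [[0, 0, 0], -12, 0.3]
    - [[0, 0, 0], -16, 0.3]

```text
t: 15.95
ee_pos: [0.5183, -0.2257, 0.1099]
orientation: [[-0.468, 0.884, 0.0], [0.884, 0.468, -0.002], [-0.002, -0.001, -1.0]]
force: [-3.5, -3.3, 6.5]
gripper_width: 0.0338
grasp_force: 50.1
```

```bash
python3 q.py
```

```text
15.95 j6 -52.44 qd 39.6 tau6 -0.457 mz 0.099 F [-3.5 -3.3  6.5] w 0.0338
```

Emit:
apply_moves:
  steps:
    - [[-0.2, -0.3, 0], -6, 0.3]
    - [[-0.4, -0.6, 0], -12, 0.3]
    - [[-0.4, -0.6, 0], -14, 0.3]
    - [[-0.4, -0.6, 0], -16, 0.3]
    - [[-0.4, -0.6, 0], -18, 0.3]
    - [[-0.4, -0.6, 0], -20, 0.3]

```text
t: 16.55
ee_pos: [0.518, -0.2258, 0.1099]
orientation: [[-0.138, 0.99, 0.0], [0.99, 0.138, -0.001], [-0.001, 0.0, -1.0]]
force: [-2.0, -0.3, 6.1]
gripper_width: 0.0334
grasp_force: 50.1
```

```bash
python3 q.py
```

```text
16.55 j6 -32.59 qd 19.8 tau6 -0.178 mz 0.091 F [-2.  -0.3  6.1] w 0.0334
```

Emit:
apply_moves:
  steps:
    - [[0, 0, 0], -6, 0.3]
    - [[0, 0, 0], -12, 0.3]
    - [[0, 0, 0], -14, 0.3]
    - [[0, 0, 0], -16, 0.3]
    - [[0, 0, 0], -18, 0.3]
    - [[0, 0, 0], -20, 0.3]

```text
t: 17.15
ee_pos: [0.5177, -0.2258, 0.1099]
orientation: [[0.209, 0.978, -0.0], [0.978, -0.209, -0.001], [-0.001, -0.0, -1.0]]
force: [-3.4, -1.4, 6.5]
gripper_width: 0.0335
grasp_force: 50.1
```

```bash
python3 q.py
```

```text
17.15 j6 -12.59 qd 19.8 tau6 -0.178 mz 0.089 F [-3.4 -1.4  6.5] w 0.0335
```

Emit:
apply_moves:
  steps:
    - [[-0.3, -0.1, 0], -6, 0.3]
    - [[-0.4, -0.2, 0], -12, 0.3]
    - [[-0.4, -0.2, 0], -14, 0.3]
    - [[-0.4, -0.2, 0], -16, 0.3]
    - [[-0.4, -0.2, 0], -18, 0.3]
    - [[-0.4, -0.2, 0], -20, 0.3]

```text
t: 17.75
ee_pos: [0.5174, -0.2257, 0.1099]
orientation: [[0.531, 0.848, -0.0], [0.848, -0.531, -0.001], [-0.001, 0.0, -1.0]]
force: [-2.4, -0.3, 6.2]
gripper_width: 0.0339
grasp_force: 50.2
```

```bash
python3 q.py
```

```text
17.75 j6 7.38 qd 19.7 tau6 -0.178 mz 0.060 F [-2.4 -0.3  6.2] w 0.0339
```

Emit:
apply_moves:
  steps:
    - [[0, 0, 0], -2, 0.3]
    - [[0, 0, 0], -4, 0.3]
    - [[0, 0, 0], -6, 0.3]
    - [[0, 0, 0], -8, 0.3]

```text
t: 18.15
ee_pos: [0.5173, -0.2256, 0.1099]
orientation: [[0.643, 0.765, -0.001], [0.765, -0.643, -0.001], [-0.001, 0.0, -1.0]]
force: [-2.9, -0.2, 7.3]
gripper_width: 0.0337
grasp_force: 50.2
```

```bash
python3 q.py
```

```text
18.15 j6 15.38 qd 19.7 tau6 -0.178 mz 0.173 F [-2.9 -0.2  7.3] w 0.0337
```

Emit:
apply_moves:
  steps:
    - [[0, 0, 0], -1, 0.3]
    - [[0, 0, 0], -2, 0.3]

```text
t: 18.35
ee_pos: [0.5172, -0.2256, 0.1099]
orientation: [[0.669, 0.743, -0.001], [0.743, -0.669, -0.001], [-0.001, 0.0, -1.0]]
force: [-3.3, -0.3, 7.4]
gripper_width: 0.0339
grasp_force: 50.2
```

```bash
python3 q.py
```

```text
18.35 j6 17.33 qd 9.8 tau6 -0.035 mz 0.136 F [-3.3 -0.3  7.4] w 0.0339
```

Emit:
apply_moves:
  steps:
    - [[0, 0, 0], -1, 0.3]
    - [[0, 0, 0], -2, 0.3]

```text
t: 18.55
ee_pos: [0.5172, -0.2256, 0.1099]
orientation: [[0.695, 0.719, -0.001], [0.719, -0.695, -0.001], [-0.001, -0.0, -1.0]]
force: [-1.8, 0.9, 7.2]
gripper_width: 0.0335
grasp_force: 50.2
```

```bash
python3 q.py
```

```text
18.55 j6 19.34 qd 9.8 tau6 -0.038 mz 0.064 F [-1.8  0.9  7.2] w 0.0335
```

Emit:
apply_moves:
  steps:
    - [[0, 0, 0], -1, 0.3]
    - [[0, 0, 0], -2, 0.3]

```text
t: 18.75
ee_pos: [0.5172, -0.2256, 0.1099]
orientation: [[0.719, 0.695, -0.001], [0.695, -0.719, -0.001], [-0.001, -0.0, -1.0]]
force: [-3.4, 0.1, 7.8]
gripper_width: 0.0339
grasp_force: 50.2
```

```bash
python3 q.py
```

```text
18.75 j6 21.33 qd 9.9 tau6 -0.037 mz 0.176 F [-3.4  0.1  7.8] w 0.0339
```

```bash
python3 m.py 10
```

```text
19.25 mean [-3.0390e+00  5.0000e-02  7.1500e+00  4.7000e-02  4.8600e-01  1.7000e-02
  1.1000e-02  2.1319e+01] sd [0.452 0.374 0.327 0.032 0.031 0.027 0.039 0.017] [ 0.5172 -0.2255  0.1099] 0.033471810670407685
```

Emit:
apply_moves:
  steps:
    - [[0, 0, 0], -1, 0.3]
    - [[0, 0, 0], -2, 0.3]
    - [[0, 0, 0], -3, 0.3]
    - [[0, 0, 0], -3.5, 0.3]
    - [[0, 0, 0], -3.8, 0.3]
    - [[0, 0, 0], -4, 0.3]

```text
t: 19.85
ee_pos: [0.5172, -0.2255, 0.1099]
orientation: [[0.766, 0.643, -0.001], [0.643, -0.766, -0.0], [-0.001, -0.0, -1.0]]
force: [-2.9, -0.3, 6.3]
gripper_width: 0.0339
grasp_force: 50.2
```

```bash
python3 q.py; python3 m.py 10
```

```text
19.85 j6 25.31 qd 1.9 tau6 0.082 mz 0.137 F [-2.9 -0.3  6.3] w 0.0339
20.35 mean [-3.253  0.323  6.988  0.069  0.518  0.073  0.08  25.3  ] sd [0.805 0.382 0.605 0.027 0.034 0.023 0.008 0.003] [ 0.5171 -0.2255  0.1099] 0.033623602557577945
```

Emit:
apply_moves:
  steps:
    - [[0, 0, 0], -2, 0.3]
    - [[0, 0, 0], -3, 0.3]
    - [[0, 0, 0], -3.4, 0.3]
    - [[0, 0, 0], -3.6, 0.3]
    - [[0, 0, 0], -3.8, 0.3]
    - [[0, 0, 0], -4, 0.3]
    - [[0, 0, 0], -4.2, 0.3]
    - [[0, 0, 0], -4.4, 0.3]

```text
t: 21.15
ee_pos: [0.5171, -0.2254, 0.1099]
orientation: [[0.813, 0.582, -0.001], [0.582, -0.813, -0.0], [-0.001, -0.0, -1.0]]
force: [-3.0, 0.6, 7.2]
gripper_width: 0.0339
grasp_force: 50.2
```

```bash
python3 q.py
```

```text
21.15 j6 29.70 qd 2.0 tau6 0.077 mz 0.065 F [-3.   0.6  7.2] w 0.0339
```

Emit:
apply_moves:
  steps:
    - [[0, 0, 0], -4, 0.3]
    - [[0, 0, 0], -6, 0.3]
    - [[0, 0, 0], -7, 0.3]
    - [[0, 0, 0], -7.2, 0.3]
    - [[0, 0, 0], -7.4, 0.3]
    - [[0, 0, 0], -7.6, 0.3]
    - [[0, 0, 0], -7.8, 0.3]
    - [[0, 0, 0], -8, 0.3]

```text
t: 21.95
ee_pos: [0.517, -0.2253, 0.1099]
orientation: [[0.886, 0.464, -0.001], [0.464, -0.886, -0.0], [-0.001, -0.0, -1.0]]
force: [-4.0, 1.9, 7.0]
gripper_width: 0.0337
grasp_force: 50.2
```

```bash
python3 q.py
```

```text
21.95 j6 37.70 qd 2.0 tau6 0.091 mz 0.078 F [-4.   1.9  7. ] w 0.0337
```

Emit:
apply_moves:
  steps:
    - [[-0.2, 0.1, 0], -5, 0.3]
    - [[-0.4, 0.2, 0], -10, 0.3]
    - [[-0.4, 0.2, 0], -13, 0.3]
    - [[-0.4, 0.2, 0], -15, 0.3]
    - [[-0.4, 0.2, 0], -15.2, 0.3]
    - [[-0.4, 0.2, 0], -15.4, 0.3]
    - [[-0.4, 0.2, 0], -15.6, 0.3]
    - [[-0.4, 0.2, 0], -15.8, 0.3]
    - [[-0.4, 0.2, 0], -16, 0.3]

```text
t: 22.85
ee_pos: [0.5169, -0.2251, 0.1099]
orientation: [[0.979, 0.202, -0.0], [0.202, -0.979, -0.0], [-0.0, 0.0, -1.0]]
force: [-2.4, 1.4, 7.3]
gripper_width: 0.0338
grasp_force: 50.2
```

```bash
python3 q.py
```

```text
22.85 j6 53.70 qd 1.9 tau6 0.128 mz 0.136 F [-2.4  1.4  7.3] w 0.0338
```

Emit:
apply_moves:
  steps:
    - [[0, 0, 0], -5, 0.3]
    - [[0, 0, 0], -10, 0.3]
    - [[0, 0, 0], -15, 0.3]
    - [[0, 0, 0], -18, 0.3]
    - [[0, 0, 0], -19.2, 0.3]
    - [[0, 0, 0], -19.4, 0.3]
    - [[0, 0, 0], -19.6, 0.3]
    - [[0, 0, 0], -19.8, 0.3]
    - [[0, 0, 0], -20, 0.3]

```text
t: 23.75
ee_pos: [0.5169, -0.2247, 0.1099]
orientation: [[0.989, -0.146, -0.001], [-0.146, -0.989, 0.0], [-0.001, -0.0, -1.0]]
force: [-2.1, 2.5, 6.6]
gripper_width: 0.0337
grasp_force: 50.2
```

```bash
python3 q.py; python3 m.py 6
```

```text
23.75 j6 73.69 qd 2.0 tau6 0.178 mz 0.219 F [-2.1  2.5  6.6] w 0.0337
24.05 mean [-2.494  2.175  7.335  0.37   0.397  0.155  0.185 73.691] sd [0.22  0.464 0.462 0.027 0.012 0.029 0.009 0.004] [ 0.5169 -0.2247  0.1099] 0.03348506921064004
```

The torque is about 0.10 N·m above the drag, which is finger-tight. I'll let go and back off.

Emit:
apply_moves:
  steps:
    - [[0, 0, 0], 0, 1]
    - [[0, 0, 0], 0, 1]
    - [[0, 0, 0], 0, 1]
    - [[0, 0, 0], 0, 1]
    - [[0, 0, 0], 0, 1]
    - [[0, 0, 15], 0, 1]
    - [[0, 0, 40], 0, 1]
    - [[0, 0, 70], 0, 1]
    - [[0, 0, 100], 0, 1]
    - [[0, 0, 125], 0, 1]
    - [[0, 30, 125], 0, 1]
    - [[0, 60, 125], 0, 1]
    - [[0, 100, 125], 0, 1]
    - [[0, 120, 125], 0, 1]
    - [[0, 120, 125], 0, 1]
    - [[0, 120, 125], 0, 1]

```text
t: 25.65
ee_pos: [0.5174, -0.1053, 0.2342]
orientation: [[0.989, -0.145, 0.0], [-0.145, -0.989, -0.001], [0.0, 0.001, -1.0]]
force: [-0.1, -0.7, -0.1]
gripper_width: 0.0857
grasp_force: 0.0
```

```bash
python3 - <<'E'
from h import *
s=r.state();print(s["t"],s["force"],s["gripper_width"])
a=r.capture("scene");b=r.capture("side")
save("f",np.hstack([cv2.resize(a,(400,300)),cv2.resize(b[150:420,200:560],(400,300))]))
E
```

```text
25.65 [-0.11378801 -0.65151489 -0.06930302] 0.08573678558509291
```

View pics/f.png

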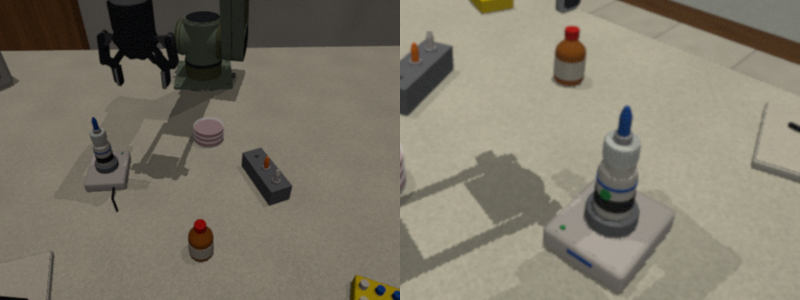

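The blue pestle stands seated in the drive, at (95,125) in the left half and (625,122) in the right half. Everything else is where it was, and the gripper is clear.

```bash
python3 -c "
from station import r
print(r.close_job())"
```

```text
the job is handed in; nothing more can be done
None
```

The blue pestle is fully home on the stop, the nut is finger-tight at about 0.10 N·m above the drag, the gripper let go clear of everything, and the job was handed in at about 26 s; no verdict came back.

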